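Return a worn valve block through the sprung-gate chute

TASK

Lift the valve block that carries a black coil out of its tray pocket by the coil, set it on the ledge of the white returns chest and push it lengthwise under the hood, off the back of the ledge, so that it drops into the chute. One of the two lanes, you are not told which, is shut inside by a weak sprung gate: feel for it gently, and if the block comes up against it use the other lane rather than forcing it. Leave the plain block, the wrench, the bottle and the brass elbow where they are.

Things in the scene. Friction and masses are not known exactly. Their poses are not given: they have to be found in the camera images.
- block: Valve block to return: aluminium, 110 (its x) x 56 (y) x 28 mm high, 0.36 to 0.61 kg, with a black coil on the middle of its top; symmetric end for end. Sliding it on the ledge takes 2 to 8 N. Origin: centre of the flat underside, z up. Starts in either tray pocket, 2 mm clear of the pocket's walls, its body standing only 2 mm above the tray, so only the coil can be gripped.
- coil_top (a point): Centre of the top of the black plastic solenoid coil on the block to return. The coil is a box 36 (block's x) x 22 (y) x 34 mm high, from 28 to 62 mm above the block's underside; grip it across its 22 mm.
- blank: A plain aluminium block of the same 110 x 56 x 28 mm without a coil, in the tray's other pocket. It stays there.
- tray: Fixed grey plastic tray 144 (x) x 180 (y) x 34 mm high. Two pockets 114 (x) x 60 (y) mm, 26 mm deep, floor 8 mm above the table, centres at y = +45 and -45 mm. Origin: centre of the underside, on the table. Either pocket may hold the block to return.
- chest: Fixed white returns chest, 160 mm wide (y). Origin: on the table under the middle of the hood's front edge; x points into the hood, away from the robot. An open ledge, top 120 mm above the table, starts at x = -140 mm. The hood starts at x = 0: roof underside 196, top 199 mm above the table; side walls and a 4 mm middle divider make two lanes, open to the front.
- lane_left (a point): Mouth of the lane on the chest's +y side: on the ledge top, at the hood's front edge, mid-lane. The lane is 74 mm wide. Either this lane or the other (unknown which) is shut by a hanging steel gate blade, 66 mm wide, its front face 12 mm behind the hood's front edge, from 8 to 66 mm above the ledge; in the open lane the blade is folded up under the roof.
- lane_right (a point): Mouth of the lane on the chest's -y side, 78 mm from the other and the same in every way but for the gate.
- ledge_edge (a point): Middle of the ledge's back edge, 30 mm behind the hood's front edge. Beyond it each lane drops down a ramp of about 62 degrees to a floor 10 mm above the table, with a clear window at chest x = 210 mm. A block tips in once its middle is past this edge; its tail is then still 25 mm in front of the hood, so fingers that stay in front of the hood can push it over.
- gate (a joint): How far the closed gate blade is pressed in, in m: 0 at rest, growing along the chest's x to a stop at 0.015. It is sprung: about 1.2 N per mm, returning by itself. Pressed in more than 12 mm (about 14 N) it bends, which is a failure. The value does not tell which lane it shuts.
- wrench: Bystander: steel spanner 180 mm long, lying on the table. Origin under its middle.
- oil: Bystander: white oil bottle, 68 mm across, 150 mm tall, standing. Origin: centre of the base.
- elbow: Bystander: brass pipe elbow, two 63 mm legs of 44 mm diameter at a right angle, lying on the table. Origin on the underside beneath the corner.

How it is judged (in metres and radians):
On the way, in this order (a step that is already met when the one before it is completed fails the run):
1. the block with the coil is lifted clear of the tray (z of block in the frame of tray above 0.045 m), for 0.1 s.
2. the block stands flat on the chest's ledge, let go (z of block in the frame of chest between 0.115 and 0.125 m and x of block in the frame of chest between -0.15 and 0.02 m and angle between block's own z axis and vertical below 0.1 rad and contact force between block and chest above 1 N and contact force between block and the fingers below 0.5 N), for 0.1 s.
At the end, for the whole second after the job is handed in: The block lies at rest (under 20 mm/s) down in the chute behind the ledge, inside the chest, its underside centre at least 25 mm below the ledge top and between 30 and 210 mm behind the hood's front edge (x of block in the frame of chest between 0.03 and 0.21 m and y of block in the frame of chest between -0.076 and 0.076 m and z of block in the frame of chest below 0.095 m and linear speed of block below 0.02 m/s); the robot touches nothing.
It fails at once if the closed gate is forced: pressed in more than 12 mm (value of joint gate above 0.012 m).
It fails at once if the plain block is taken out of or shifted from its pocket (more than 15 mm) (distance of blank from where it was at the start of the episode above 0.015 m).
It fails at once if the wrench, bottle or elbow is moved more than 20 mm (distance of any of wrench, oil, elbow from where it was at the start of the episode above 0.02 m).
It also fails if it takes over 54 s, if anything falls off the work surface, if the arm or the gripper's body presses on something with over 40 N, if the wrist force passes 120 N, or if a joint passes its speed limit or range.

ROBOT

A 6-joint arm with a two-finger parallel gripper is mounted at the origin on the work surface. World frame = base frame: x ahead of the robot, y to its left, z up, the work surface at z = 0. Lengths are in mm, angles in rad, forces in N, time in s.
With the tool pointing down it reaches from about 350 to 875 mm from the base axis. Payload 4.2 kg.
Tool frame: the origin (TCP) lies midway between the tips of the shut fingers; the grasp point (between the pads) lies 19 mm behind it; y points along the fingers, x is the direction in which the jaws open and shut, and the axes are right-handed (so a half turn about y gives the same grasp; the last joint's range is limited). The gripper opens to 85 mm and grips with 20 to 120 N. Pads are 22 mm wide; open, the fingers measure 114 mm over their backs; the gripper's body (76 mm by 85 mm) begins 54 mm behind the grasp point. The pads swing forward as they close: fully open they stand 13 mm farther back than shut.
Start: joints at [1.404, 0.385, 0.008, 0, -1.194, -0.259], TCP at [258.122, 569.185, 200.712] pointing down, gripper open.
Joint ranges: [-3.14, 3.14], [-1.21, 2.06], [-1.07, 1.41], [-3.16, 2.05], [-2.99, -0.16], [-3.1, 3.1]. Speed limits (rad/s): [2.79, 2.79, 3.14, 3.14, 3.14, 3.14].

INTERFACE

Orientations are given as a unit quaternion [x, y, z, w].
In Python, from bench import read_state, get_image, job_done gives the robot as it stands.
- The arm moves only by the tool play_rows, never from a script. Its argument "series" is a list of rows, each a list of 7 numbers: the shift along the tool's x, y, z in m, then the turn, a rotation vector about the tool's x, y, z in rad, then the finger opening in m, from 0 to 0.0854. In form: [[x, y, z, wx, wy, wz, claw], ...]. A call has 1 to 10 rows; each row shifts and turns the pose as measured when the row begins, along the tool's axes as they then stand; what a row does not reach is not made up. A row lasts 1/10 s, in which the tool goes at most 50 mm and 8.59 degrees, less where a joint would pass 70% of its speed; a pose out of reach is approached as far as the arm can. A call with a gripper value outside its range is refused whole. The fingers move at their own pace and stop on an object; the grip force is fixed at half the most. Time passes only in rows, so rows that do not move let the fingers close. It gives the time, the measured TCP pose, the force and the opening at its end, in the units of the state.
- read_state(): the state, without advancing time (a new reading comes with each control period).
- get_image(name): name is "side" or "top"; returns a dict with "color" (400x640x3 uint8, red, green, blue), "intrinsics" (3x3 intrinsics, pixels), "origin" and "orientation" of the camera in the world. Camera axes: x right, y down, z forward; pixel columns grow to the right and rows downward; lengths in mm; the calibration is good to about 2 mm. A picture is of the moment at which its call begins. There is no depth.
- job_done(): hands the job in, once; it reports no verdict.
The state is a dict: "clock": time; "joints": joint angles; "joint_vel": joint speeds; "joint_efforts": joint torques, N m; "position": TCP position; "ee_rot": TCP orientation; "contact_force": force on the tool from outside, world axes, zero at the start; "wrist_torque": the same for the moment, N m; "gripper_width": finger opening in mm.
Only numpy, scipy, OpenCV 4.12 (cv2) and the standard library are available. Lean on these libraries where they do the work, as an engineer would, in place of code of your own. Each camera call takes 0.05 s, during which the arm holds its last target. There are 200 camera calls.

## Working session

There is one attempt and no reset: what is moved stays moved. The work goes in short steps, Python scripts to look and compute and a tool call to move; the robot and the scene stay as the last step left them, time stands still between calls to the robot, and variables do not carry over. Pictures are saved under pics/ and viewed, about 8 in all and at most 12, crops included, and the job is handed in when it is done.

Besides the shell and the picture viewer there is one more tool, called after ">>>" by a JSON object that holds its "op" and its "data", one argument or row to a line. play_rows: Moves the arm, as the interface text tells. Its arguments: {"type":"object","properties":{"series":{"type":"array","items":{"type":"array","items":{"type":"number"}}}},"required":["series"]}

```bash
mkdir -p pics; python3 - <<'E'
from bench import *
import cv2,json
s=read_state();print(s['position'],s['ee_rot'],s['clock'],s['gripper_width'])
for n in('top','side'):
    d=get_image(n);cv2.imwrite(f'pics/{n}0.png',d['color'][:,:,::-1]);print(n,d['intrinsics'],d['origin'],d['orientation'])
E
```

```text
[257.85057087 568.61566732 199.62047423] [ 0.38364649 -0.59393785  0.5948344  -0.38239407] 0.0 85.47390155351765
top [[508.74989583   0.         323.00072226]
 [  0.         508.74989583 201.5609861 ]
 [  0.           0.           1.        ]] [ 482.58719157  -22.02138056 1400.48493103] [-0.70393501  0.70940073 -0.02762377  0.02151793]
side [[399.52079448   0.         318.00193419]
 [  0.         399.52079448 195.36907618]
 [  0.           0.           1.        ]] [  30.40281101 -799.77253451  726.41396523] [ 0.84777999 -0.24352832  0.14220803 -0.44915468]
```

View pics/top0.png

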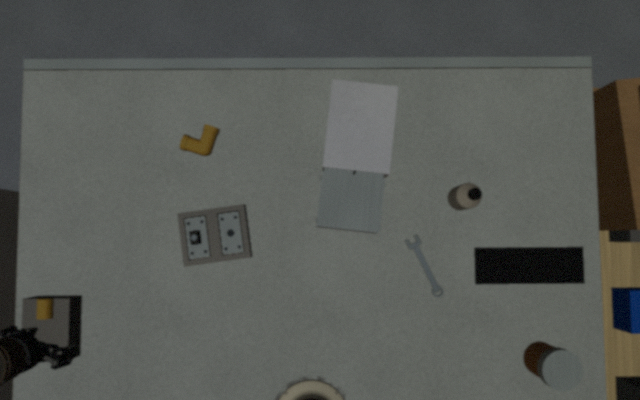

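View pics/side0.png

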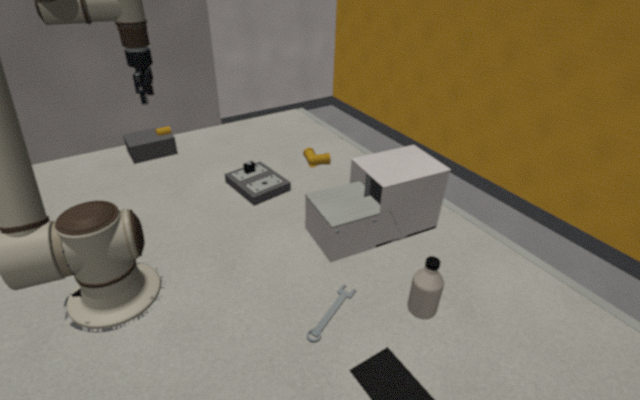

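The top view shows the coil block in the tray's image-left pocket, around (197,237), and the blank at (231,233). The chest ledge spans roughly (317..385, 168..232). I'll enlarge this area next.

```bash
python3 - <<'E'
import cv2
i=cv2.imread('pics/top0.png')
a=cv2.resize(i[200:270,172:258],None,fx=8,fy=8,interpolation=cv2.INTER_CUBIC)
a=cv2.convertScaleAbs(a,alpha=1.5);cv2.imwrite('pics/ctray.png',a)
b=cv2.resize(i[72:240,305:405],None,fx=3.5,fy=3.5,interpolation=cv2.INTER_CUBIC)
b=cv2.convertScaleAbs(b,alpha=1.3);cv2.imwrite('pics/cchest.png',b)
E
```

```text
(no output)
```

View pics/ctray.png

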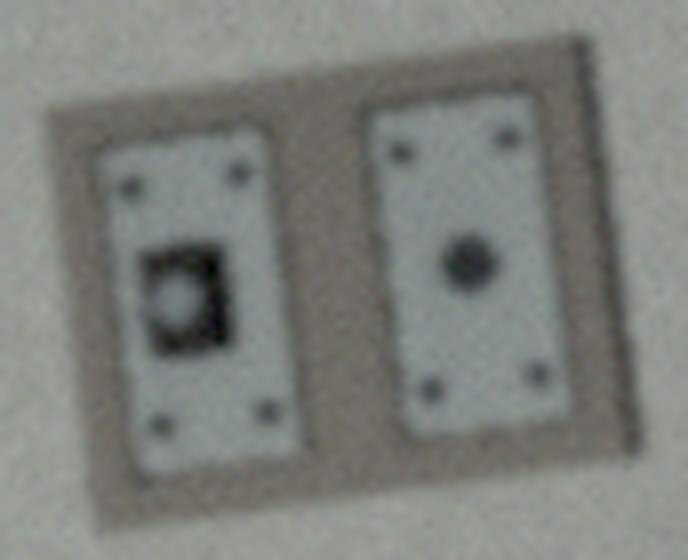

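View pics/cchest.png

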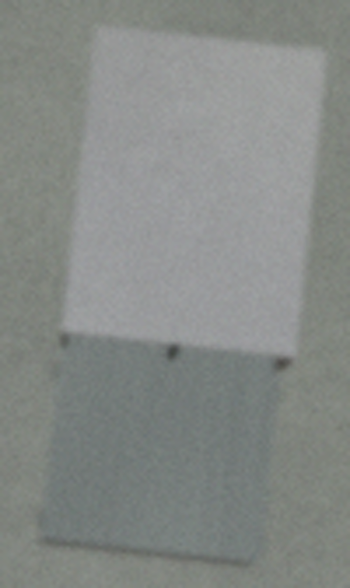

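Tray crop: screw centres on the block are (131,188), (239,174), (162,426) and (268,411). Chest crop: the roof's front edge runs (63,333)–(298,355), its back corners are (97,27) and (326,48), and the ledge's front edge runs (42,541)–(253,562).

```bash
cat > h.py <<'E'
import numpy as np
from scipy.spatial.transform import Rotation as R
K=np.array([[508.74989583,0,323.00072226],[0,508.74989583,201.5609861],[0,0,1]])
O=np.array([482.58719157,-22.02138056,1400.48493103]);Q=R.from_quat([-0.70393501,0.70940073,-0.02762377,0.02151793])
def ray(u,v,z):
    d=Q.apply(np.linalg.solve(K,[u,v,1]));return O+d*(z-O[2])/d[2]
def crop(p,f,ox,oy,z): return ray((p[0]+.5)/f-.5+ox,(p[1]+.5)/f-.5+oy,z)
E
python3 - <<'E'
from h import *
np.set_printoptions(precision=1,suppress=True)
def show(n,ps,f,ox,oy,z):
    r=np.array([crop(p,f,ox,oy,z) for p in ps]);print(n,r[:,:2].tolist() if 0 else r[:,:2].round(1).tolist(),'mean',r.mean(0));return r
ang=lambda a,b:np.degrees(np.arctan2(*(b-a)[[1,0]]))
s=show('screws',[(131,188),(239,174),(162,426),(268,411)],8,172,200,36)
print('blk x ang',ang(s[2],s[0]),ang(s[3],s[1]),'y',ang(s[1],s[0])-90,ang(s[3],s[2])-90)
b=show('corn',[(100,148),(262,128),(300,452),(140,472)],8,172,200,36)
t=show('tray',[(50,112),(585,38),(635,452),(100,530)],8,172,200,34)
print(ang(t[3],t[0]),ang(t[2],t[1]),ang(t[1],t[0])-90)
c=show('coil',[(138,250),(222,242),(238,350),(155,357)],8,172,200,70)
r=show('roof',[(63,333),(298,355),(97,27),(326,48)],3.5,305,72,199)
print(ang(r[0],r[2]),ang(r[1],r[3]),ang(r[1],r[0])-90,np.linalg.norm(r[0]-r[1]),np.linalg.norm(r[0]-r[2]))
l=show('ledge',[(42,541),(253,562)],3.5,305,72,120)
print(np.linalg.norm(l[0]-l[1]),ang(l[1],l[0])-90, 'axis', ang(l.mean(0),r[:2].mean(0)),np.linalg.norm((l.mean(0)-r[:2].mean(0))[:2]))
from bench import read_state
print(R.from_quat(read_state()['ee_rot']).as_matrix())
E
```

```text
screws [[522.6, 327.5], [527.0, 291.5], [443.3, 316.4], [448.0, 281.2]] mean [485.2 304.2  36. ]
blk x ang 7.98400694308293 7.438644037207435 y 6.968769487191935 7.580607718294914
corn [[536.0, 338.0], [542.3, 284.0], [434.3, 270.5], [428.1, 323.6]] mean [485.2 304.   36. ]
tray [[548.3, 355.4], [571.8, 176.4], [433.3, 159.3], [408.9, 337.2]] mean [490.6 257.1  34. ]
7.455589288237319 7.007255361317166 7.482686558100397
coil [[501.4, 316.3], [503.8, 289.1], [468.7, 283.6], [466.6, 310.5]] mean [485.1 299.9  70. ]
roof [[649.1, -32.6], [633.0, -192.2], [861.0, -57.6], [845.4, -215.1]] mean [ 747.1 -124.4  199. ]
-6.751549235394946 -6.1621946749893235 -5.780438662872072 160.45281116088583 213.36986010055134
ledge [[509.7, -17.0], [493.4, -168.4]] mean [501.5 -92.7 120. ]
152.3534658504285 -6.128045790085963 axis -8.02669940046057 140.8768840659833
[[-0.4 -0.   0.9]
 [-0.9 -0.  -0.4]
 [ 0.  -1.   0. ]]
```

```bash
cat >> h.py <<'E'
from bench import read_state
def target(a): # tool x at world angle a(deg), tool y down
    a=np.radians(a);x=np.array([np.cos(a),np.sin(a),0]);y=np.array([0,0,-1.]);return R.from_matrix(np.c_[x,y,np.cross(x,y)])
def plan(pos,a,claw,n):
    s=read_state();p=np.array(s['position']);q=R.from_quat(s['ee_rot']);T=target(a)
    rv=(q.inv()*T).as_rotvec();d=np.array(pos)-p
    print('dist',np.linalg.norm(d)/n,'deg',np.degrees(np.linalg.norm(rv))/n, 'F',np.round(s['contact_force'],1),'t',s['clock'])
    for i in range(n):
        qi=q*R.from_rotvec(rv*i/n);print([round(float(v),4) for v in np.r_[qi.inv().apply(d/n)/1000,rv/n,claw]],end=',\n')
def chest(x,y): a=np.radians(-6.2);return np.array([641,-112.4])+x*np.array([np.cos(a),np.sin(a)])+y*np.array([-np.sin(a),np.cos(a)])
E
python3 - <<'E'
from h import *
import cv2
plan([485,304,150],-82.6,.06,9)
i=cv2.imread('pics/side0.png');b=cv2.resize(i[150:260,300:400],None,fx=5,fy=5,interpolation=cv2.INTER_CUBIC)
cv2.imwrite('pics/cmouth.png',cv2.convertScaleAbs(b,alpha=1.6,beta=15))
E
```

```text
dist 39.14111841992426 deg 3.5338704837663197 F [-0.1 -0.5 -0. ] t 0.1
[0.0163, 0.0056, 0.0351, 0.0, -0.0617, 0.0002, 0.06],
[0.0185, 0.0056, 0.0341, 0.0, -0.0617, 0.0002, 0.06],
[0.0205, 0.0056, 0.0328, 0.0, -0.0617, 0.0002, 0.06],
[0.0225, 0.0056, 0.0315, 0.0, -0.0617, 0.0002, 0.06],
[0.0244, 0.0056, 0.0301, 0.0, -0.0617, 0.0002, 0.06],
[0.0262, 0.0055, 0.0285, 0.0, -0.0617, 0.0002, 0.06],
[0.028, 0.0055, 0.0268, 0.0, -0.0617, 0.0002, 0.06],
[0.0296, 0.0055, 0.0251, 0.0, -0.0617, 0.0002, 0.06],
[0.031, 0.0055, 0.0232, 0.0, -0.0617, 0.0002, 0.06],
```

View pics/cmouth.png

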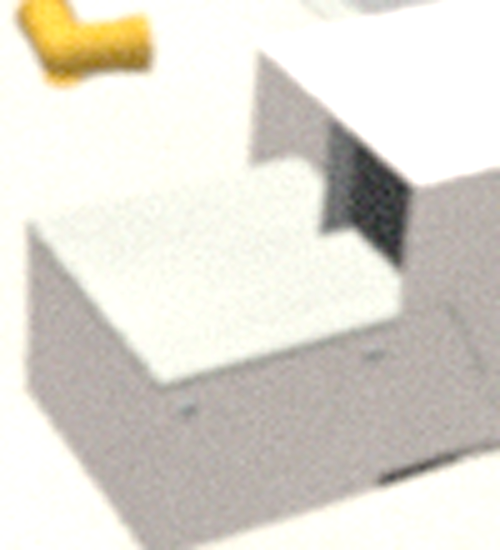

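The mouth crop shows the left lane with light side wall visible deep inside. The right lane has a dark sheet just behind its mouth, around (378,195). So the left lane is probably the open one, and I'll try it first, gently.

>>> {"op": "play_rows", "data": {
  "series": [
    [0.0165,0.0055,0.0355,0,-0.062,0,0.06],
    [0.0185,0.0055,0.0345,0,-0.062,0,0.06],
    [0.0205,0.0055,0.033,0,-0.062,0,0.06],
    [0.0225,0.0055,0.0315,0,-0.062,0,0.06],
    [0.0245,0.0055,0.03,0,-0.062,0,0.06],
    [0.0262,0.0055,0.0285,0,-0.062,0,0.06],
    [0.028,0.0055,0.027,0,-0.062,0,0.06],
    [0.0296,0.0055,0.025,0,-0.062,0,0.06],
    [0.031,0.0055,0.023,0,-0.062,0,0.06]
  ]
}}

```text
clock: 1.0
position: [492.3, 299.3, 144.7]
ee_rot: [0.542, -0.457, 0.457, -0.537]
contact_force: [0.4, 0.4, 0.1]
gripper_width: 59.9
```

```bash
python3 -c "
from h import *
print(read_state()['position']);plan([485.3,303.7,100],-82.6,.06,3)"
```

```text
[492.26652799 299.28652339 144.67679266]
dist 15.14385497067619 deg 0.6876024494321835 F [0.4 0.4 0.1] t 1.0
[-0.0019, 0.0149, -0.002, 0.0019, 0.0117, 0.0017, 0.06],
[-0.0019, 0.0149, -0.002, 0.0019, 0.0117, 0.0017, 0.06],
[-0.0018, 0.0149, -0.0021, 0.0019, 0.0117, 0.0017, 0.06],
```

>>> {"op": "play_rows", "data": {
  "series": [
    [-0.002,0.015,-0.002,0.002,0.0117,0.0017,0.06],
    [-0.002,0.015,-0.002,0.002,0.0117,0.0017,0.06],
    [-0.002,0.015,-0.002,0.002,0.0117,0.0017,0.06],
    [0,0,0,0,0,0,0.06]
  ]
}}

```text
clock: 1.4
position: [487.5, 297.5, 95.6]
ee_rot: [0.53, -0.47, 0.469, -0.527]
contact_force: [-0.1, 0.2, 0.1]
gripper_width: 60.2
```

```bash
python3 -c "
from h import *
import cv2
from bench import get_image
print(read_state()['position']);plan([485.3,303.7,43],-82.6,.06,4)
i=get_image('side')['color'][:,:,::-1];cv2.imwrite('pics/g.png',cv2.convertScaleAbs(cv2.resize(i[110:220,200:310],None,fx=5,fy=5,interpolation=cv2.INTER_CUBIC),alpha=1.6,beta=10))"
```

```text
[487.47416573 297.54584513  95.64314109]
dist 13.261553742774348 deg 0.1660188293225934 F [-0.1  0.2  0.1] t 1.4
[-0.0016, 0.0132, -0.0003, 0.0009, -0.0026, 0.0007, 0.06],
[-0.0016, 0.0132, -0.0003, 0.0009, -0.0026, 0.0007, 0.06],
[-0.0016, 0.0132, -0.0003, 0.0009, -0.0026, 0.0007, 0.06],
[-0.0016, 0.0132, -0.0003, 0.0009, -0.0026, 0.0007, 0.06],
```

View pics/g.png

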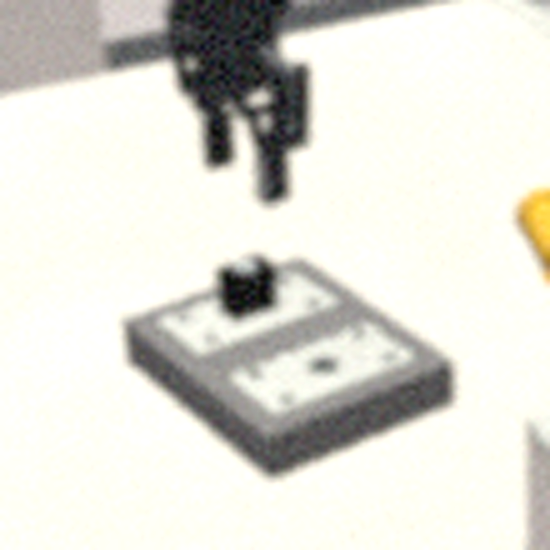

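The fingers, at (215,150) and (272,190), straddle the coil at (247,285). Descending now.

>>> {"op": "play_rows", "data": {
  "series": [
    [-0.002,0.013,0,0.001,-0.003,0,0.06],
    [-0.002,0.013,0,0.001,-0.003,0,0.06],
    [-0.0015,0.013,-0.001,0,0,0,0.06],
    [-0.001,0.012,-0.001,0,0,0,0.06],
    [0,0,0,0,0,0,0.06]
  ]
}}

```text
clock: 1.95
position: [487.0, 307.1, 45.1]
ee_rot: [-0.529, 0.466, -0.468, 0.533]
contact_force: [0.7, 0.7, -0.4]
gripper_width: 59.9
```

```bash
python3 -c "
from h import *
print(read_state()['position']);plan([485.3,303.7,43],-82.6,.06,1)"
```

```text
[486.97762693 307.08163161  45.13911296]
dist 4.33885569508959 deg 0.31911117930565946 F [ 0.7  0.7 -0.4] t 1.95
[0.0031, 0.0021, -0.0021, -0.0053, -0.0006, -0.0014, 0.06],
```

>>> {"op": "play_rows", "data": {
  "series": [
    [0.003,0.002,-0.002,0,0,0,0.06],
    [0,0,0,0,0,0,0.04],
    [0,0,0,0,0,0,0.03],
    [0,0,0,0,0,0,0.015],
    [0,0,0,0,0,0,0.01],
    [0,0,0,0,0,0,0.01],
    [0,0,0,0,0,0,0.01]
  ]
}}

```text
clock: 2.65
position: [486.7, 304.9, 45.4]
ee_rot: [-0.528, 0.466, -0.468, 0.535]
contact_force: [-0.3, -0.0, 0.8]
gripper_width: 10.0
```

```bash
python3 -c "
from h import *
s=read_state();print(s['position'],s['gripper_width'],s['contact_force'],s['wrist_torque'])"
```

```text
[486.71679575 304.88422543  45.39029309] 9.970702862487183 [-0.34131953 -0.01799995  0.84902575] [-0.05420034  0.00587542  0.001179  ]
```

The fingers closed to 10 mm, less than the coil's 22 mm, so they missed it. I'll look.

```bash
python3 -c "
from h import *
import cv2
from bench import get_image
a=get_image('side')['color'][:,:,::-1];b=get_image('top')['color'][:,:,::-1]
f=lambda i:cv2.convertScaleAbs(cv2.resize(i,(400,400),interpolation=cv2.INTER_CUBIC),alpha=1.6,beta=10)
cv2.imwrite('pics/g2.png',cv2.hconcat([f(a[110:210,205:305]),f(b[190:290,165:265])]))"
```

```text
(no output)
```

View pics/g2.png

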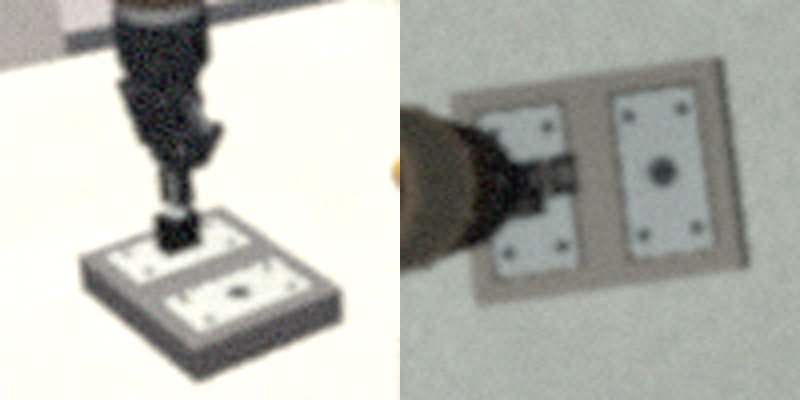

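```bash
python3 -c "
from h import *
Os=np.array([30.40281101,-799.77253451,726.41396523]);Qs=R.from_quat([0.84777999,-0.24352832,0.14220803,-0.44915468]);Ks=np.array([[399.52079448,0,318.00193419],[0,399.52079448,195.36907618],[0,0,1]])
def pr(p,K,O,Q):
  v=K@Q.inv().apply(np.array(p)-O);return (v[:2]/v[2]).round(1)
for p in [(485,304,36),(485,304,53),(485,304,70),(485,304,45),(485,330,45),(490,304,90)]:
  print(p,'side',pr(p,Ks,Os,Qs),'crop',((pr(p,Ks,Os,Qs)-[205,110])*4),'top',pr(p,K,O,Q),((pr(p,K,O,Q)-[165,190])*4+[400,0]))
"
```

```text
(485, 304, 36) side [250.3 170.8] crop [181.2 243.2] top [196.6 237.1] [526.4 188.4]
(485, 304, 53) side [250.  166.4] crop [180.  225.6] top [195.1 237.1] [520.4 188.4]
(485, 304, 70) side [249.6 162. ] crop [178.4 208. ] top [193.5 237.1] [514.  188.4]
(485, 304, 45) side [250.1 168.5] crop [180.4 234. ] top [195.8 237.1] [523.2 188.4]
(485, 330, 45) side [246.9 165.2] crop [167.6 220.8] top [186.  237.2] [484.  188.8]
(490, 304, 90) side [250.5 156.4] crop [182.  185.6] top [191.6 235.1] [506.4 180.4]
```

The side crop shows the closed tips at about (177,203). That is just above the coil's light top disc at (178,210), so the real tips stand about 25 mm higher than the reported TCP. I'll check this against the start picture numerically.

```bash
cat >> h.py <<'E'
Os=np.array([30.40281101,-799.77253451,726.41396523]);Qs=R.from_quat([0.84777999,-0.24352832,0.14220803,-0.44915468]);Ks=np.array([[399.52079448,0,318.00193419],[0,399.52079448,195.36907618],[0,0,1]])
def pr(p,K=Ks,O=Os,Q=Qs):
  v=K@Q.inv().apply(np.array(p)-O);return (v[:2]/v[2]).round(1)
E
python3 -c "
from h import *
for z in (200,213,230,245): print(z,pr((258,569,z)))
import cv2
# dark-pixel extent below hand in start side image
g=cv2.imread('pics/side0.png',0)
for v in range(60,112,3): 
  u=np.where(g[v,115:175]<60)[0]+115; print(v,(u.min(),u.max(),len(u)) if len(u) else None)
s=read_state();print(s['joints'])
"
```

```text
200 [151.5 111.7]
213 [150.7 108. ]
230 [149.6 103.1]
245 [148.7  98.8]
60 (np.int64(127), np.int64(151), 25)
63 (np.int64(128), np.int64(151), 24)
66 (np.int64(130), np.int64(149), 20)
69 (np.int64(135), np.int64(150), 16)
72 (np.int64(135), np.int64(151), 17)
75 (np.int64(133), np.int64(151), 17)
78 (np.int64(133), np.int64(152), 20)
81 (np.int64(134), np.int64(151), 18)
84 (np.int64(134), np.int64(150), 17)
87 (np.int64(135), np.int64(152), 16)
90 (np.int64(136), np.int64(152), 17)
93 (np.int64(139), np.int64(153), 15)
96 (np.int64(140), np.int64(145), 6)
99 (np.int64(141), np.int64(146), 6)
102 (np.int64(142), np.int64(146), 5)
105 None
108 None
111 None
[ 0.84338515  0.45212345 -0.32462851  0.00432525 -0.7843448   0.85376226]
```

>>> {"op": "play_rows", "data": {
  "series": [
    [0,0,0,0,0,0,0.06],
    [0,0,0,0,0,0,0.06],
    [0,0,0,0,0,0,0.06],
    [0,0.006,0,0,0,0,0.06],
    [0,0.006,0,0,0,0,0.06]
  ]
}}

```text
clock: 3.25
position: [487.2, 305.4, 33.3]
ee_rot: [-0.527, 0.465, -0.468, 0.535]
contact_force: [-0.4, -0.1, 1.3]
gripper_width: 59.8
```

```bash
python3 -c "
from h import *
import cv2
from bench import get_image
s=read_state();print(s['position'],s['gripper_width'],s['contact_force'])
a=get_image('side')['color'][:,:,::-1];b=get_image('top')['color'][:,:,::-1]
f=lambda i:cv2.convertScaleAbs(cv2.resize(i,(400,400),interpolation=cv2.INTER_CUBIC),alpha=2.,beta=20)
cv2.imwrite('pics/g3.png',cv2.hconcat([f(a[120:180,220:280]),f(b[205:265,165:225])]))"
```

```text
[487.2075567  305.37516324  33.28539962] 59.7920487606702 [-0.44119949 -0.14394443  1.28787895]
```

View pics/g3.png

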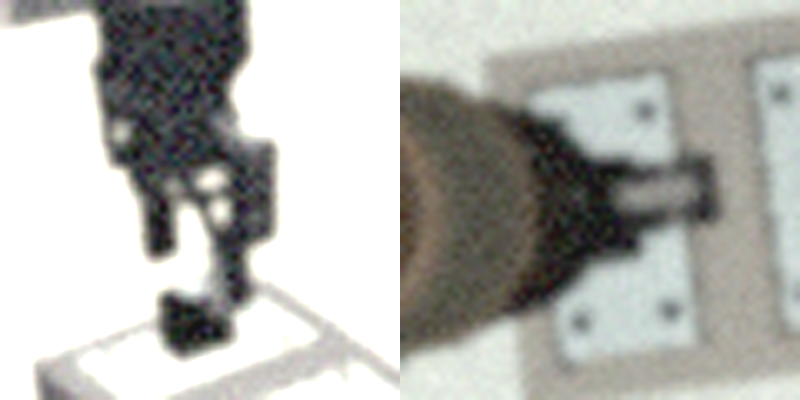

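The tips (160,252) and (240,300) have their midpoint level with the coil top, and no contact is felt. So there is a consistent tip offset of about 28 mm. I'll go down a bit more and close.

>>> {"op": "play_rows", "data": {
  "series": [
    [0,0.006,0,0,0,0,0.06],
    [0,0.006,0,0,0,0,0.06],
    [0,0.003,0,0,0,0,0.05],
    [0,0,0,0,0,0,0.03],
    [0,0,0,0,0,0,0.018],
    [0,0,0,0,0,0,0.012],
    [0,0,0,0,0,0,0.012]
  ]
}}

```text
clock: 4.05
position: [486.5, 304.1, 15.6]
ee_rot: [-0.529, 0.465, -0.468, 0.534]
contact_force: [-0.5, 0.1, -2.2]
gripper_width: 20.8
```

Width is now 20.8 mm, so the coil is gripped. Lifting.

>>> {"op": "play_rows", "data": {
  "series": [
    [0,0,0,0,0,0,0.005],
    [0,-0.005,0,0,0,0,0.005],
    [0,-0.01,0,0,0,0,0.005],
    [0,-0.015,0,0,0,0,0.005],
    [0,-0.015,0,0,0,0,0.005],
    [0,-0.015,0,0,0,0,0.005]
  ]
}}

```text
clock: 4.65
position: [483.3, 301.7, 74.2]
ee_rot: [0.532, -0.467, 0.468, -0.53]
contact_force: [0.1, -0.3, -4.4]
gripper_width: 21.1
```

```bash
python3 -c "
from h import *
from bench import get_image
import cv2
s=read_state();print(s['position'],s['gripper_width'],s['contact_force'],s['wrist_torque'])
a=get_image('side')['color'][:,:,::-1];b=get_image('top')['color'][:,:,::-1]
f=lambda i:cv2.convertScaleAbs(cv2.resize(i,(400,400),interpolation=cv2.INTER_CUBIC),alpha=1.7,beta=10)
cv2.imwrite('pics/g4.png',cv2.hconcat([f(a[110:190,210:290]),f(b[200:280,165:245])]))"
```

```text
[483.28962749 301.67390589  74.21805031] 21.07949477384205 [ 0.09546305 -0.26145373 -4.40424346] [ 0.09229938 -0.05627112  0.01107924]
```

View pics/g4.png

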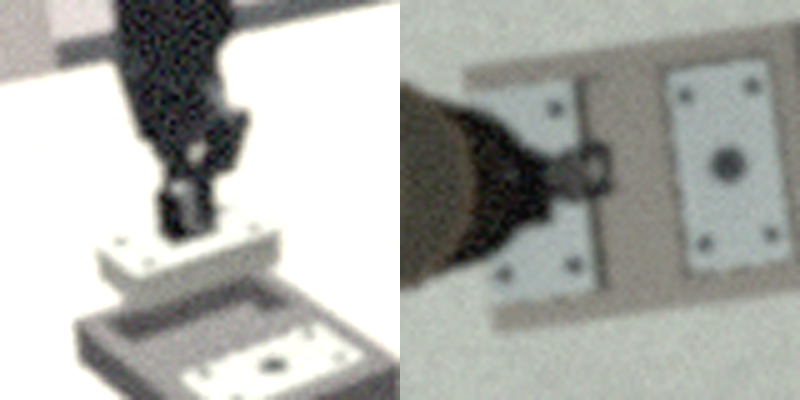

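The block is lifted level; the force of -4.4 N makes it about 0.45 kg. The side crop shows it hanging at about (190,240) above the empty pocket, and the blank hasn't moved.

```bash
python3 -c "
from h import *
t=chest(-84,39);print(t)
plan([483,302,185],-82.6,.005,3)
import h
class S(dict):pass
s=read_state();s=dict(s);s['position']=[483,302,185];s['ee_rot']=target(-82.6).as_quat();h.read_state=lambda:s
plan([*t,185],-96.2,.005,9)"
```

```text
[561.7032939  -64.55616653]
dist 36.28533892163991 deg 0.08769396112275664 F [ 0.4  0.3 -4.4] t 4.75
[0.0003, -0.0363, -0.0005, -0.0015, -0.0003, -0.0003, 0.005],
[0.0003, -0.0363, -0.0006, -0.0015, -0.0003, -0.0003, 0.005],
[0.0003, -0.0363, -0.0006, -0.0015, -0.0003, -0.0003, 0.005],
dist 41.656684980480364 deg 1.5111111111111126 F [ 0.4  0.3 -4.4] t 4.75
[0.0415, 0.0, 0.0034, -0.0, 0.0264, -0.0, 0.005],
[0.0414, 0.0, 0.0045, -0.0, 0.0264, -0.0, 0.005],
[0.0413, 0.0, 0.0056, -0.0, 0.0264, -0.0, 0.005],
[0.0411, 0.0, 0.0067, -0.0, 0.0264, -0.0, 0.005],
[0.0409, 0.0, 0.0078, -0.0, 0.0264, -0.0, 0.005],
[0.0407, 0.0, 0.0089, -0.0, 0.0264, -0.0, 0.005],
[0.0405, 0.0, 0.0099, -0.0, 0.0264, -0.0, 0.005],
[0.0402, 0.0, 0.011, -0.0, 0.0264, -0.0, 0.005],
[0.0399, 0.0, 0.012, -0.0, 0.0264, -0.0, 0.005],
```

>>> {"op": "play_rows", "data": {
  "series": [
    [0,-0.036,0,0,0,0,0.005],
    [0,-0.036,0,0,0,0,0.005],
    [0,-0.036,0,0,0,0,0.005]
  ]
}}

```text
clock: 5.05
position: [479.2, 299.0, 178.4]
ee_rot: [0.536, -0.468, 0.467, -0.525]
contact_force: [-0.2, 1.0, -5.1]
gripper_width: 21.3
```

>>> {"op": "play_rows", "data": {
  "series": [
    [0.02,0,0.002,0,0.013,0,0.005],
    [0.041,0,0.004,0,0.026,0,0.005],
    [0.041,0,0.005,0,0.026,0,0.005],
    [0.041,0,0.0065,0,0.026,0,0.005],
    [0.041,0,0.008,0,0.026,0,0.005],
    [0.041,0,0.009,0,0.026,0,0.005],
    [0.04,0,0.01,0,0.026,0,0.005],
    [0.04,0,0.011,0,0.026,0,0.005],
    [0.035,0,0.012,0,0.026,0,0.005]
  ]
}}

```text
clock: 5.95
position: [555.1, -44.6, 177.4]
ee_rot: [-0.479, 0.527, -0.52, 0.472]
contact_force: [1.4, 0.8, -5.1]
gripper_width: 21.0
```

```bash
python3 -c "
from h import *
print(read_state()['position']);plan([*chest(-84,39),160],-96.2,.005,3)"
```

```text
[555.0861561 -44.579848  177.4211307]
dist 9.106381214814796 deg 0.3426304647967664 F [ 1.4  0.8 -5.1] t 5.95
[0.0064, 0.0058, 0.0029, 0.0044, 0.004, 0.0001, 0.005],
[0.0064, 0.0058, 0.0029, 0.0044, 0.004, 0.0001, 0.005],
[0.0064, 0.0058, 0.0029, 0.0044, 0.004, 0.0001, 0.005],
```

>>> {"op": "play_rows", "data": {
  "series": [
    [0.0065,0.006,0.003,0.004,0.004,0,0.005],
    [0.0065,0.006,0.003,0.004,0.004,0,0.005],
    [0.0065,0.006,0.003,0.004,0.004,0,0.005],
    [0,0,0,0,0,0,0.005],
    [0,0,0,0,0,0,0.005]
  ]
}}

```text
clock: 6.45
position: [559.6, -68.6, 154.0]
ee_rot: [-0.473, 0.53, -0.526, 0.468]
contact_force: [0.3, 0.0, -4.7]
gripper_width: 20.9
```

```bash
python3 -c "
from h import *
import cv2
from bench import get_image
print(read_state()['position']);plan([*chest(-84,39),132],-96.2,.005,3)
a=get_image('side')['color'][:,:,::-1];b=get_image('top')['color'][:,:,::-1]
f=lambda i:cv2.convertScaleAbs(cv2.resize(i,(400,400),interpolation=cv2.INTER_CUBIC),alpha=1.5,beta=0)
cv2.imwrite('pics/p1.png',cv2.hconcat([f(a[130:260,290:420]),f(b[140:250,300:410])]))"
```

```text
[559.58668701 -68.57103677 154.03844711]
dist 7.50031376388177 deg 0.20106805132376374 F [ 0.3  0.  -4.7] t 6.45
[-0.0014, 0.0073, 0.0006, 0.0027, -0.0022, 0.0002, 0.005],
[-0.0014, 0.0073, 0.0006, 0.0027, -0.0022, 0.0002, 0.005],
[-0.0014, 0.0073, 0.0006, 0.0027, -0.0022, 0.0002, 0.005],
```

View pics/p1.png

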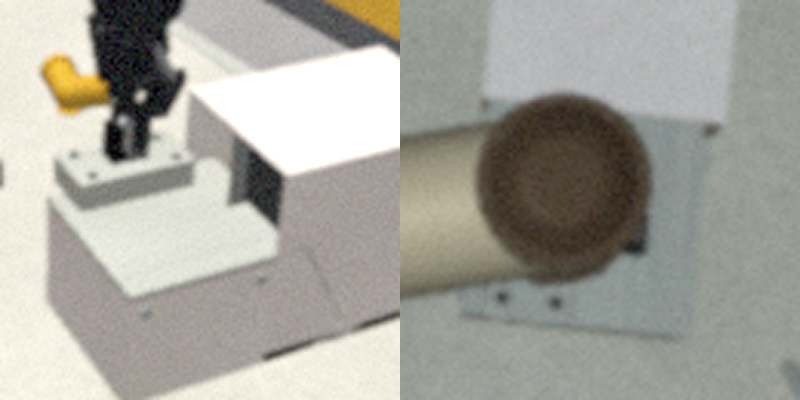

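The side crop shows the block level over the ledge's left half. In the top crop the rear screws are at (503,298) and (556,302). I'll work out the pose from them.

```bash
cat >> h.py <<'E'
def tochest(p): a=np.radians(-6.2);d=np.array(p)[:2]-[641,-112.4];return np.array([d@[np.cos(a),np.sin(a)],d@[-np.sin(a),np.cos(a)]]).round(1)
E
python3 -c "
from h import *
for z in (174,150):
  a,b=[ray(300+(x-400)/3.636-.4,140+y/3.636-.4,z) for x,y in((503,298),(556,302))];print(z,tochest(a),tochest(b),np.linalg.norm(a-b))
print(tochest([559.6,-68.6]))
# divider mark check, hood-front marks in chest crop
for z in (120,160,196): print(z,[tochest(crop(p,3.5,305,72,z)) for p in((172,352),(63,340),(283,363))])"
```

```text
174 [-128.1   54.4] [-127.2   19.2] 35.23831168606563
150 [-127.3   54.1] [-126.4   18.2] 35.92785907394536
[-85.7  34.8]
120 [array([4.6, 0.8]), array([ 5.3, 80.2]), array([  4.8, -80. ])]
160 [array([-0.8,  3.1]), array([-0.1, 80. ]), array([ -0.6, -75.2])]
196 [array([-5.6,  5.1]), array([-4.9, 79.8]), array([ -5.4, -70.9])]
```

>>> {"op": "play_rows", "data": {
  "series": [
    [-0.001,0.006,0.001,0.002,-0.002,0,0.005],
    [-0.001,0.006,0.001,0.002,0,0,0.005],
    [-0.001,0.006,0.001,0,0,0,0.005],
    [0,0.003,0,0,0,0,0.005],
    [0,0.001,0,0,0,0,0.005]
  ]
}}

```text
clock: 7.05
position: [563.7, -63.4, 131.3]
ee_rot: [-0.472, 0.527, -0.526, 0.472]
contact_force: [-0.4, -0.4, -4.4]
gripper_width: 21.0
```

```bash
python3 -c "
from h import *
s=read_state();print(s['position'],tochest(s['position']),s['contact_force'],s['wrist_torque'])"
```

```text
[563.74173096 -63.37723216 131.29780823] [-82.1  40.4] [-0.37441072 -0.40369667 -4.38486015] [-0.01894562  0.00303587 -0.02615824]
```

>>> {"op": "play_rows", "data": {
  "series": [
    [0,0.002,0,0,0,0,0.005],
    [0,0.0015,0,0,0,0,0.005],
    [0,0,0,0,0,0,0.005]
  ]
}}

```text
clock: 7.35
position: [564.0, -63.5, 128.0]
ee_rot: [-0.472, 0.527, -0.526, 0.472]
contact_force: [0.1, 0.1, -4.2]
gripper_width: 20.8
```

>>> {"op": "play_rows", "data": {
  "series": [
    [0,0.0015,0,0,0,0,0.005],
    [0,0,0,0,0,0,0.005]
  ]
}}

```text
clock: 7.55
position: [564.5, -63.7, 128.0]
ee_rot: [0.472, -0.526, 0.527, -0.472]
contact_force: [0.2, -0.5, -4.5]
gripper_width: 21.0
```

>>> {"op": "play_rows", "data": {
  "series": [
    [0,0.002,0,0,0,0,0.005],
    [0,0,0,0,0,0,0.005]
  ]
}}

```text
clock: 7.75
position: [565.1, -63.7, 127.9]
ee_rot: [0.471, -0.525, 0.527, -0.473]
contact_force: [-0.2, -1.0, -5.3]
gripper_width: 21.2
```

>>> {"op": "play_rows", "data": {
  "series": [
    [0,0.003,0,0,0,0,0.005],
    [0,0.002,0,0,0,0,0.005]
  ]
}}

```text
clock: 7.95
position: [565.8, -64.0, 127.5]
ee_rot: [0.472, -0.524, 0.528, -0.474]
contact_force: [-4.0, 0.7, 6.6]
gripper_width: 20.7
```

Contact: the vertical force has risen by 11 N. Releasing.

>>> {"op": "play_rows", "data": {
  "series": [
    [0,0,0,0,0,0,0.025],
    [0,0,0,0,0,0,0.04],
    [0,0,0,0,0,0,0.06],
    [0,0,0,0,0,0,0.06],
    [0,-0.02,0,0,0,0,0.06],
    [0,-0.03,0,0,0,0,0.06],
    [0,-0.03,0,0,0,0,0.06],
    [0,0,0,0,0,0,0.0]
  ]
}}

```text
clock: 8.75
position: [567.1, -64.5, 209.6]
ee_rot: [0.472, -0.523, 0.529, -0.474]
contact_force: [0.4, 0.7, 0.1]
gripper_width: 46.6
```

```bash
python3 -c "
from h import *
import cv2
from bench import get_image
s=read_state();print(s['position'],tochest(s['position']),s['gripper_width'],s['contact_force'],R.from_quat(s['ee_rot']).as_matrix().round(3))
a=get_image('side')['color'][:,:,::-1];b=get_image('top')['color'][:,:,::-1]
cv2.imwrite('pics/q_side.png',a);cv2.imwrite('pics/q_top.png',b)
f=lambda i:cv2.convertScaleAbs(cv2.resize(i,(400,400),interpolation=cv2.INTER_CUBIC),alpha=1.5,beta=0)
cv2.imwrite('pics/p2.png',cv2.hconcat([f(a[110:240,290:420]),f(b[140:250,300:410])]))"
```

```text
[567.14817854 -64.49798078 209.64199111] [-78.6  39.6] 46.613010453603394 [0.43672451 0.72878684 0.14779418] [[-0.106  0.008  0.994]
 [-0.994 -0.004 -0.106]
 [ 0.003 -1.     0.008]]
```

View pics/p2.png

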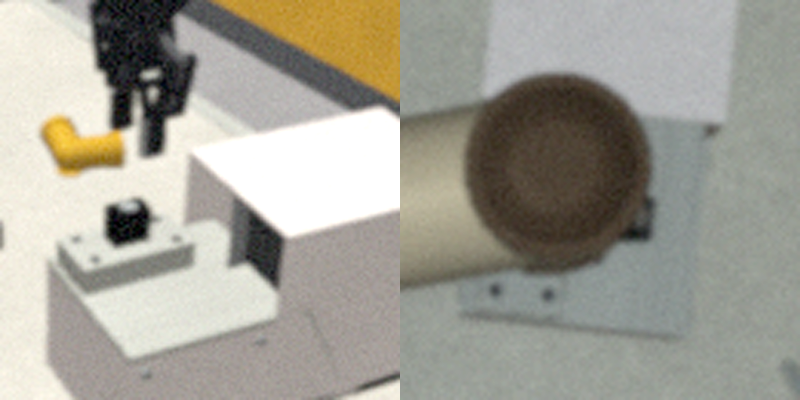

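The block stands level and free on the ledge's left lane. Its rear screws are at crop (495,289) and (548,294). Next I'll compute the block pose and the real tip height.

```bash
python3 -c "
from h import *
a,b=[ray(300+(x-400)/3.636-.4,140+y/3.636-.4,148) for x,y in((495,289),(548,294))];print(tochest(a),tochest(b))
# side-view screws/coil
def rs(u,v,z):
  d=Qs.apply(np.linalg.solve(Ks,[u,v,1]));return Os+d*(z-Os[2])/d[2]
for n,x,y,z in (('sc1',75,240,148),('sc2',95,261,148),('sc3',178,238,148),('coiltop',128,207,182)): print(n,tochest(rs(290+x*.325-.3,110+y*.325-.3,z)))
for z in (210,230,240,250,260): print(z,pr((567,-64.5,z)))
import cv2
"
```

```text
[-121.7   60. ] [-121.5   24. ]
sc1 [-128.1   55.7]
sc2 [-127.1   19. ]
sc3 [-44.5  21.1]
coiltop [-87.6  36.5]
210 [334.2 166.5]
230 [334.5 159.8]
240 [334.7 156.3]
250 [334.9 152.9]
260 [335.  149.4]
```

```bash
cat >> h.py <<'E'
_t=target
TILT=0.6
def target(a): return _t(a)*R.from_rotvec([TILT,0,0])
E
python3 -c "
from h import *
plan([*chest(-168,40),195],-96.2,0,6)"
```

```text
dist 14.568212617092591 deg 5.726177100643689 F [-0.5 -0.  -0. ] t 8.85
[-0.0001, 0.0017, -0.0145, 0.0999, 0.0004, 0.0004, 0.0],
[-0.0001, 0.0003, -0.0146, 0.0999, 0.0004, 0.0004, 0.0],
[-0.0001, -0.0012, -0.0145, 0.0999, 0.0004, 0.0004, 0.0],
[-0.0001, -0.0026, -0.0143, 0.0999, 0.0004, 0.0004, 0.0],
[-0.0001, -0.004, -0.014, 0.0999, 0.0004, 0.0004, 0.0],
[-0.0001, -0.0054, -0.0135, 0.0999, 0.0004, 0.0004, 0.0],
```

>>> {"op": "play_rows", "data": {
  "series": [
    [0,0.002,-0.0145,0.1,0,0,0],
    [0,0,-0.0145,0.1,0,0,0],
    [0,-0.001,-0.0145,0.1,0,0,0],
    [0,-0.0025,-0.0145,0.1,0,0,0],
    [0,-0.004,-0.014,0.1,0,0,0],
    [0,-0.0055,-0.0135,0.1,0,0,0],
    [0,0,0,0,0,0,0]
  ]
}}

```text
clock: 9.55
position: [492.8, -71.5, 193.3]
ee_rot: [0.336, -0.363, 0.656, -0.57]
contact_force: [-0.2, -1.5, -0.8]
gripper_width: -0.1
```

```bash
python3 -c "
from h import *
s=read_state();print(s['position'],tochest(s['position']),s['gripper_width'])
plan([*chest(-168,40),114],-96.2,0,4)"
```

```text
[492.81647178 -71.45862073 193.33577358] [-151.7   24.7] -0.06372427136442485
dist 20.60453349858238 deg 1.0354888855228863 F [-0.2 -1.5 -0.8] t 9.55
[-0.0043, 0.0149, -0.0136, 0.0163, 0.0002, 0.0078, 0.0],
[-0.0042, 0.0147, -0.0138, 0.0163, 0.0002, 0.0078, 0.0],
[-0.0041, 0.0145, -0.0141, 0.0163, 0.0002, 0.0078, 0.0],
[-0.0039, 0.0143, -0.0143, 0.0163, 0.0002, 0.0078, 0.0],
```

>>> {"op": "play_rows", "data": {
  "series": [
    [-0.008,0.007,-0.018,0.016,0,0.016,0],
    [-0.008,0.013,-0.015,0.016,0,0.015,0],
    [0,0.015,-0.014,0.016,0,0,0],
    [0,0.015,-0.0125,0.016,0,0,0],
    [0,0.008,-0.006,0,0,0,0],
    [0,0,0,0,0,0,0]
  ]
}}

```text
clock: 10.15
position: [472.4, -57.6, 167.1]
ee_rot: [0.331, -0.372, 0.65, -0.574]
contact_force: [-1.0, -0.7, 0.2]
gripper_width: -0.3
```

```bash
python3 -c "
from h import *
s=read_state();print(s['position'],tochest(s['position']),s['gripper_width'])
plan([*chest(-165,40),114],-96.2,0,3)"
```

```text
[472.38806106 -57.58889608 167.09071473] [-173.5   36.3] -0.2619524586931731
dist 17.96750259217297 deg 1.4043549693123822 F [-1.  -0.7  0.2] t 10.15
[-0.0014, 0.0167, -0.0065, 0.024, -0.0033, 0.0038, 0.0],
[-0.0013, 0.0166, -0.0069, 0.024, -0.0033, 0.0038, 0.0],
[-0.0013, 0.0164, -0.0073, 0.024, -0.0033, 0.0038, 0.0],
```

>>> {"op": "play_rows", "data": {
  "series": [
    [-0.0014,0.0167,-0.0065,0.02,-0.003,0.004,0],
    [-0.0014,0.0167,-0.007,0.02,-0.003,0.004,0],
    [-0.0014,0.0165,-0.0073,0.02,-0.003,0.004,0],
    [0,0,0,0,0,0,0]
  ]
}}

```text
clock: 10.55
position: [472.2, -50.4, 163.5]
ee_rot: [0.336, -0.372, 0.645, -0.577]
contact_force: [-0.6, -0.5, 0.1]
gripper_width: -0.3
```

```bash
python3 -c "
from h import *
s=read_state();print(s['position'],tochest(s['position']),s['joints'].round(2) if hasattr(s['joints'],'round') else s['joints'])
plan([*chest(-165,40),114],-96.2,0,2)"
```

```text
[472.16494442 -50.38373472 163.46429413] [-174.5   43.4] [ 0.16 -0.08 -1.07  1.04 -0.16  0.3 ]
dist 25.24639007589382 deg 2.2695359461135154 F [-0.6 -0.5  0.1] t 10.55
[0.0016, 0.0238, -0.0082, 0.0396, 0.0002, 0.0021, 0.0],
[0.0017, 0.0235, -0.0091, 0.0396, 0.0002, 0.0021, 0.0],
```

The forward tilt has run joints 3 and 5 to their limits here, so I'll use a smaller tilt for now.

```bash
python3 -c "
import h
from h import *
h.TILT=.2
plan([*chest(-166,40),112],-96.2,0,5)"
```

```text
dist 10.456170473139652 deg 3.677401192875325 F [-0.6 -0.5  0.1] t 10.55
[0.0006, 0.0098, -0.0036, -0.0642, -0.0001, 0.0008, 0.0],
[0.0007, 0.01, -0.003, -0.0642, -0.0001, 0.0008, 0.0],
[0.0007, 0.0102, -0.0024, -0.0642, -0.0001, 0.0008, 0.0],
[0.0007, 0.0103, -0.0017, -0.0642, -0.0001, 0.0008, 0.0],
[0.0007, 0.0104, -0.001, -0.0642, -0.0001, 0.0008, 0.0],
```

>>> {"op": "play_rows", "data": {
  "series": [
    [0.0006,0.01,-0.0036,-0.064,0,0,0],
    [0.0006,0.01,-0.003,-0.064,0,0,0],
    [0.0006,0.01,-0.0024,-0.064,0,0,0],
    [0.0006,0.01,-0.0017,-0.064,0,0,0],
    [0.0006,0.01,-0.001,-0.064,0,0,0],
    [0,0,0,0,0,0,0]
  ]
}}

```text
clock: 11.15
position: [483.3, -57.7, 120.1]
ee_rot: [0.415, -0.46, 0.587, -0.521]
contact_force: [-0.0, 0.6, 0.4]
gripper_width: -0.2
```

```bash
python3 -c "
import h
from h import *
h.TILT=.2
s=read_state();print(s['position'],tochest(s['position']),s['joints'].round(2))
plan([*chest(-166,40),111],-96.2,0,2)"
```

```text
[483.25971518 -57.74166974 120.09493728] [-162.7   37.3] [ 0.28  0.11 -0.68  0.18 -0.56  1.04]
dist 5.018628771104157 deg 1.0072970409280677 F [-0.   0.6  0.4] t 11.15
[-0.0014, 0.004, -0.0027, -0.0171, -0.0015, 0.0036, 0.0],
[-0.0014, 0.0041, -0.0026, -0.0171, -0.0015, 0.0036, 0.0],
```

>>> {"op": "play_rows", "data": {
  "series": [
    [-0.0015,0.004,-0.0025,-0.017,-0.0015,0.0035,0],
    [-0.0015,0.004,-0.0025,0,0,0.0035,0],
    [0,0.001,0.006,0,0,0,0],
    [0,0.001,0.006,0,0,0,0],
    [0,0,0,0,0,0,0]
  ]
}}

```text
clock: 11.65
position: [490.5, -56.7, 111.1]
ee_rot: [0.418, -0.466, 0.581, -0.52]
contact_force: [-0.5, 0.5, 0.5]
gripper_width: 0.3
```

```bash
cat > st.py <<'E'
import h
from h import *
h.TILT=.2
s=read_state();F=np.array(s['contact_force']);a=np.radians(-6.2)
print(s['position'],tochest(s['position']),'Fchest',(F@[np.cos(a),np.sin(a),0]).round(1),F.round(1))
Rm=R.from_quat(s['ee_rot']);print('fwd dir in tool',Rm.inv().apply([np.cos(a),np.sin(a),0]).round(3),'rot err',(Rm.inv()*target(-96.2)).as_rotvec().round(3))
E
python3 st.py
```

```text
[490.45460892 -56.68205272 111.06148408] [-155.7   39.1] Fchest -0.5 [-0.5  0.5  0.5]
fwd dir in tool [-0.001  0.215  0.977] rot err [-0.017 -0.001  0.001]
```

>>> {"op": "play_rows", "data": {
  "series": [
    [0,0.001,0.005,0,0,0,0],
    [0,0.001,0.005,0,0,0,0],
    [0,0.001,0.005,0,0,0,0]
  ]
}}

```text
clock: 11.95
position: [505.7, -58.8, 111.6]
ee_rot: [0.418, -0.466, 0.581, -0.52]
contact_force: [-3.5, -0.5, 1.7]
gripper_width: -0.2
```

```bash
python3 st.py
```

```text
[505.70678354 -58.82375647 111.64939247] [-140.3   38.7] Fchest -3.5 [-3.5 -0.5  1.7]
fwd dir in tool [-0.002  0.215  0.977] rot err [-0.017 -0.001  0.001]
```

>>> {"op": "play_rows", "data": {
  "series": [
    [0,0.001,0.005,0,0,0,0],
    [0,0.001,0.005,0,0,0,0]
  ]
}}

```text
clock: 12.15
position: [514.9, -60.6, 111.3]
ee_rot: [0.419, -0.467, 0.58, -0.518]
contact_force: [-2.8, 0.5, 1.5]
gripper_width: 0.2
```

>>> {"op": "play_rows", "data": {
  "series": [
    [0,0.001,0.005,0,0,0,0],
    [0,0.001,0.005,0,0,0,0]
  ]
}}

```text
clock: 12.35
position: [525.1, -62.1, 111.2]
ee_rot: [0.42, -0.468, 0.58, -0.518]
contact_force: [-2.6, 0.0, 1.5]
gripper_width: -0.1
```

```bash
python3 st.py; python3 -c "
import cv2
from bench import get_image
cv2.imwrite('pics/r_top.png',get_image('top')['color'][:,:,::-1]);cv2.imwrite('pics/r_side.png',get_image('side')['color'][:,:,::-1])"
```

```text
[525.09628653 -62.07448036 111.17694993] [-120.7   37.5] Fchest -2.5 [-2.6  0.   1.5]
fwd dir in tool [-0.003  0.209  0.978] rot err [-0.011 -0.002  0.003]
```

Steady sliding force of 2.6–3 N. Continuing carefully toward the gate position (expected at TCP chest x ≈ -100).

>>> {"op": "play_rows", "data": {
  "series": [
    [0,0.001,0.005,0,0,0,0],
    [0,0.001,0.005,0,0,0,0]
  ]
}}

```text
clock: 12.65
position: [535.8, -63.2, 111.0]
ee_rot: [0.42, -0.468, 0.58, -0.518]
contact_force: [-2.7, 0.5, 2.0]
gripper_width: -0.1
```

>>> {"op": "play_rows", "data": {
  "series": [
    [0,0.0008,0.004,0,0,0,0]
  ]
}}

```text
clock: 12.75
position: [540.2, -63.7, 111.1]
ee_rot: [0.42, -0.468, 0.58, -0.518]
contact_force: [-3.2, -0.1, 1.3]
gripper_width: -0.0
```

>>> {"op": "play_rows", "data": {
  "series": [
    [0,0.0008,0.004,0,0,0,0]
  ]
}}

```text
clock: 12.85
position: [544.5, -64.2, 111.1]
ee_rot: [0.42, -0.468, 0.58, -0.518]
contact_force: [-3.8, -0.3, 1.4]
gripper_width: 0.0
```

>>> {"op": "play_rows", "data": {
  "series": [
    [0,0.0006,0.003,0,0,0,0]
  ]
}}

```text
clock: 12.95
position: [547.9, -64.6, 111.1]
ee_rot: [0.42, -0.468, 0.58, -0.518]
contact_force: [-3.0, 0.5, 2.9]
gripper_width: 0.2
```

```bash
python3 st.py
```

```text
[547.92544874 -64.56467314 111.05363829] [-97.7  37.5] Fchest -3.0 [-3.   0.5  2.9]
fwd dir in tool [-0.003  0.209  0.978] rot err [-0.01  -0.003  0.003]
```

>>> {"op": "play_rows", "data": {
  "series": [
    [0,0.0006,0.003,0,0,0,0]
  ]
}}

```text
clock: 13.05
position: [551.1, -65.0, 111.1]
ee_rot: [0.42, -0.468, 0.58, -0.518]
contact_force: [-3.1, 1.0, 1.7]
gripper_width: -0.2
```

>>> {"op": "play_rows", "data": {
  "series": [
    [0,0.0006,0.003,0,0,0,0]
  ]
}}

```text
clock: 13.15
position: [554.4, -65.4, 111.1]
ee_rot: [0.42, -0.468, 0.58, -0.518]
contact_force: [-2.8, -0.2, 1.6]
gripper_width: 0.1
```

>>> {"op": "play_rows", "data": {
  "series": [
    [0,0.0006,0.003,0,0,0,0]
  ]
}}

```text
clock: 13.25
position: [557.6, -65.8, 111.1]
ee_rot: [0.42, -0.468, 0.58, -0.517]
contact_force: [-3.2, 0.2, 1.5]
gripper_width: -0.1
```

>>> {"op": "play_rows", "data": {
  "series": [
    [0,0.0006,0.003,0,0,0,0]
  ]
}}

```text
clock: 13.35
position: [560.9, -66.1, 111.1]
ee_rot: [0.42, -0.468, 0.58, -0.518]
contact_force: [-3.2, 0.6, 1.1]
gripper_width: -0.0
```

```bash
python3 st.py; python3 -c "
import cv2
from bench import get_image
b=get_image('top')['color'][:,:,::-1];a=get_image('side')['color'][:,:,::-1]
f=lambda i:cv2.convertScaleAbs(cv2.resize(i,(400,400),interpolation=cv2.INTER_CUBIC),alpha=1.5,beta=0)
cv2.imwrite('pics/p3.png',cv2.hconcat([f(a[130:240,300:410]),f(b[140:250,300:410])]))"
```

```text
[560.92319041 -66.14153675 111.10687607] [-84.6  37.3] Fchest -3.2 [-3.2  0.6  1.1]
fwd dir in tool [-0.003  0.208  0.978] rot err [-0.01  -0.003  0.003]
```

The lane is open: the nose is about 15 mm past the gate plane and force is still 3.2 N. I'll continue, tilting the wrist back to clear the hood.

>>> {"op": "play_rows", "data": {
  "series": [
    [0,0.0016,0.006,0.06,0,0,0],
    [0,0.002,0.0058,0.06,0,0,0],
    [0,0.0024,0.0056,0.06,0,0,0],
    [0,0.0028,0.0055,0.06,0,0,0],
    [0,0.003,0.0054,0.06,0,0,0]
  ]
}}

```text
clock: 13.95
position: [596.8, -72.1, 127.8]
ee_rot: [0.348, -0.389, 0.635, -0.57]
contact_force: [0.9, 1.7, 0.6]
gripper_width: 0.1
```

```bash
sed -i 's/TILT=.2/TILT=.5/' st.py; python3 st.py
```

```text
[596.81619618 -72.11204739 127.83234445] [-48.3  35.3] Fchest 0.7 [0.9 1.7 0.6]
fwd dir in tool [0.    0.455 0.89 ] rot err [ 0.027 -0.001 -0.002]
```

The rotation lifted the tip over the block's tail. I'll back off, go lower and push again.

>>> {"op": "play_rows", "data": {
  "series": [
    [0,-0.006,-0.011,0,0,0,0],
    [0,-0.0068,-0.0134,0,0,0,0],
    [0,-0.0068,-0.0134,0,0,0,0],
    [0,-0.003,-0.006,0,0,0,0],
    [0,0,0,0,0,0,0]
  ]
}}

```text
clock: 14.45
position: [545.7, -65.7, 135.0]
ee_rot: [0.347, -0.391, 0.632, -0.572]
contact_force: [-0.2, -0.5, -0.3]
gripper_width: 0.0
```

```bash
python3 st.py;python3 -c "
import h
from h import *
h.TILT=.48
plan([*chest(-95,39),110],-96.2,0,3)"
```

```text
[545.71880771 -65.74296221 135.04418244] [-99.8  36.1] Fchest -0.1 [-0.2 -0.5 -0.3]
fwd dir in tool [0.003 0.453 0.892] rot err [ 0.03  -0.001 -0.009]
dist 8.55272104104168 deg 0.259139299740561 F [-0.2 -0.5 -0.3] t 14.45
[-0.0009, 0.0082, -0.0024, 0.0034, -0.0004, -0.0029, 0.0],
[-0.0009, 0.0082, -0.0024, 0.0034, -0.0004, -0.0029, 0.0],
[-0.0009, 0.0081, -0.0024, 0.0034, -0.0004, -0.0029, 0.0],
```

>>> {"op": "play_rows", "data": {
  "series": [
    [-0.001,0.008,-0.0025,0,0,-0.003,0],
    [-0.001,0.008,-0.0025,0,0,-0.003,0],
    [-0.001,0.008,-0.0025,0,0,0,0],
    [0,0,0,0,0,0,0]
  ]
}}

```text
clock: 14.85
position: [553.4, -62.9, 122.6]
ee_rot: [0.353, -0.397, 0.628, -0.568]
contact_force: [-0.0, 0.8, 0.1]
gripper_width: -0.0
```

```bash
python3 st.py
```

```text
[553.36988288 -62.8665157  122.6314868 ] [-92.5  39.8] Fchest -0.1 [-0.   0.8  0.1]
fwd dir in tool [0.004 0.435 0.901] rot err [ 0.05  -0.    -0.008]
```

>>> {"op": "play_rows", "data": {
  "series": [
    [0,0.006,-0.005,0,0,0,0],
    [0,0.006,-0.005,0,0,0,0],
    [0,0,0,0,0,0,0]
  ]
}}

```text
clock: 15.15
position: [550.6, -63.3, 113.7]
ee_rot: [0.357, -0.402, 0.624, -0.566]
contact_force: [0.6, -0.2, 0.2]
gripper_width: 0.2
```

```bash
python3 st.py; python3 -c "
from h import *
print(read_state()['joints'].round(2))"
```

```text
[550.59946395 -63.31456459 113.70703724] [-95.2  39. ] Fchest 0.6 [ 0.6 -0.2  0.2]
fwd dir in tool [0.005 0.421 0.907] rot err [ 0.066 -0.    -0.011]
[ 0.17  0.16 -0.87  0.72 -0.16  0.61]
```

>>> {"op": "play_rows", "data": {
  "series": [
    [0,0.0045,0.003,0,0,0,0],
    [0,0.003,0.004,0,0,0,0],
    [0,0.0025,0.0045,0,0,0,0]
  ]
}}

```text
clock: 15.45
position: [565.7, -65.2, 110.0]
ee_rot: [0.358, -0.403, 0.624, -0.566]
contact_force: [0.2, 0.1, 0.7]
gripper_width: 0.4
```

```bash
python3 st.py; python3 -c "
import cv2
from bench import get_image
b=get_image('top')['color'][:,:,::-1];a=get_image('side')['color'][:,:,::-1]
f=lambda i:cv2.convertScaleAbs(cv2.resize(i,(400,400),interpolation=cv2.INTER_CUBIC),alpha=1.5,beta=0)
cv2.imwrite('pics/p4.png',cv2.hconcat([f(a[130:240,300:410]),f(b[140:250,300:410])]))"
```

```text
[565.72861195 -65.16763531 110.00556437] [-79.9  38.8] Fchest 0.2 [0.2 0.1 0.7]
fwd dir in tool [0.005 0.419 0.908] rot err [ 0.067 -0.    -0.011]
```

>>> {"op": "play_rows", "data": {
  "series": [
    [0,0.002,0.0045,0,0,0,0],
    [0,0.002,0.0045,0,0,0,0],
    [0,0.002,0.0045,0,0,0,0]
  ]
}}

```text
clock: 15.85
position: [581.7, -66.7, 110.5]
ee_rot: [0.357, -0.403, 0.624, -0.566]
contact_force: [0.7, 0.5, -0.1]
gripper_width: 0.2
```

>>> {"op": "play_rows", "data": {
  "series": [
    [0,0.002,0.0045,0,0,0,0],
    [0,0.002,0.0045,0,0,0,0]
  ]
}}

```text
clock: 16.05
position: [592.1, -67.8, 110.6]
ee_rot: [0.358, -0.403, 0.624, -0.566]
contact_force: [-4.5, 1.4, 2.5]
gripper_width: 0.3
```

```bash
python3 st.py
```

```text
[592.09587812 -67.82066274 110.58328116] [-53.4  39. ] Fchest -4.6 [-4.5  1.4  2.5]
fwd dir in tool [0.004 0.419 0.908] rot err [ 0.068 -0.001 -0.011]
```

Contact with the tail again. Pushing on.

>>> {"op": "play_rows", "data": {
  "series": [
    [0,0.002,0.0045,0,0,0,0],
    [0,0.002,0.0045,0,0,0,0],
    [0,0.002,0.0045,0,0,0,0]
  ]
}}

```text
clock: 16.35
position: [606.7, -70.0, 110.3]
ee_rot: [0.358, -0.404, 0.624, -0.565]
contact_force: [-2.8, -0.8, 2.3]
gripper_width: 0.2
```

>>> {"op": "play_rows", "data": {
  "series": [
    [0,0.002,0.0045,0,0,0,0],
    [0,0.002,0.0045,0,0,0,0]
  ]
}}

```text
clock: 16.55
position: [617.0, -71.2, 110.4]
ee_rot: [0.359, -0.404, 0.624, -0.565]
contact_force: [-2.8, -0.1, 2.1]
gripper_width: -0.2
```

```bash
python3 st.py
```

```text
[616.9817237  -71.16476431 110.36829714] [-28.3  38.4] Fchest -2.8 [-2.8 -0.1  2.1]
fwd dir in tool [0.003 0.417 0.909] rot err [ 0.07  -0.001 -0.009]
```

>>> {"op": "play_rows", "data": {
  "series": [
    [0,0.002,0.0045,0,0,0,0],
    [0,0.002,0.0045,0,0,0,0]
  ]
}}

```text
clock: 16.75
position: [627.5, -72.4, 110.4]
ee_rot: [0.359, -0.404, 0.624, -0.565]
contact_force: [-2.9, -0.0, 2.5]
gripper_width: 0.0
```

>>> {"op": "play_rows", "data": {
  "series": [
    [0,0.0012,0.0028,0,0,0,0]
  ]
}}

```text
clock: 16.85
position: [631.4, -72.7, 110.6]
ee_rot: [0.358, -0.404, 0.624, -0.565]
contact_force: [-0.0, -0.3, 0.4]
gripper_width: -0.0
```

>>> {"op": "play_rows", "data": {
  "series": [
    [0,0,0,0,0,0,0]
  ]
}}

```text
clock: 16.95
position: [632.7, -72.4, 110.9]
ee_rot: [0.358, -0.404, 0.624, -0.565]
contact_force: [-0.8, 0.1, -0.5]
gripper_width: -0.5
```

```bash
python3 st.py
```

```text
[632.68695849 -72.40335675 110.88591011] [-12.6  38.9] Fchest -0.8 [-0.8  0.1 -0.5]
fwd dir in tool [0.004 0.418 0.908] rot err [ 0.069 -0.001 -0.01 ]
```

The force dropped to zero, so the block has probably tipped in. Backing away, then looking.

>>> {"op": "play_rows", "data": {
  "series": [
    [0,-0.008,-0.018,0,0,0,0],
    [0,-0.012,-0.027,0,0,0,0],
    [0,-0.012,-0.027,0,0,0,0],
    [0,-0.03,-0.02,0,0,0,0],
    [0,-0.035,-0.01,0,0,0,0],
    [0,-0.035,-0.01,0,0,0,0],
    [0,-0.03,-0.01,0,0,0,0],
    [0,0,0,0,0,0,0]
  ]
}}

```text
clock: 17.75
position: [452.4, -53.2, 210.7]
ee_rot: [0.358, -0.403, 0.622, -0.568]
contact_force: [0.7, 0.1, -0.4]
gripper_width: 0.1
```

```bash
python3 st.py; python3 -c "
import cv2
from bench import get_image
b=get_image('top')['color'][:,:,::-1];a=get_image('side')['color'][:,:,::-1]
f=lambda i:cv2.convertScaleAbs(cv2.resize(i,(400,400),interpolation=cv2.INTER_CUBIC),alpha=1.5,beta=10)
cv2.imwrite('pics/end.png',cv2.hconcat([f(a[140:270,300:470]),f(b[60:260,220:420])]))"
```

```text
[452.42644643 -53.19071381 210.72425943] [-193.9   38.5] Fchest 0.7 [ 0.7  0.1 -0.4]
fwd dir in tool [0.01  0.418 0.908] rot err [ 0.069  0.003 -0.016]
```

View pics/end.png

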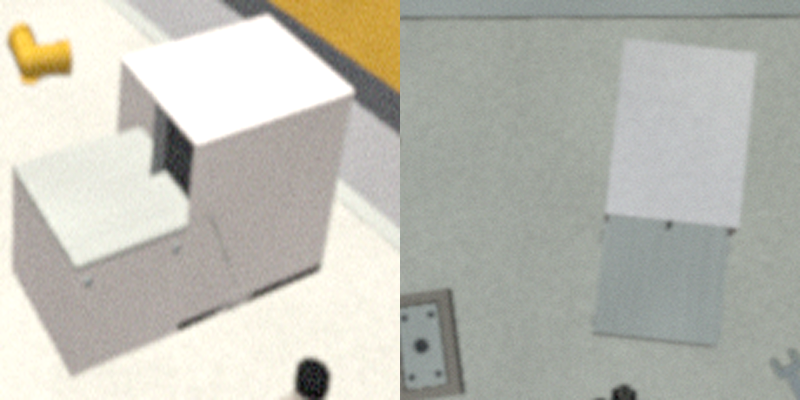

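The ledge is empty: the side crop shows nothing on it or in the left mouth at about (140,110), the blank is in its pocket, and the elbow hasn't moved. I'll let things settle and hand in.

>>> {"op": "play_rows", "data": {
  "series": [
    [0,0,0,0,0,0,0],
    [0,0,0,0,0,0,0],
    [0,0,0,0,0,0,0],
    [0,0,0,0,0,0,0],
    [0,0,0,0,0,0,0]
  ]
}}

```text
clock: 18.35
position: [452.6, -54.7, 202.6]
ee_rot: [0.364, -0.406, 0.621, -0.563]
contact_force: [-0.2, -0.9, -0.2]
gripper_width: 0.3
```

```bash
python3 -c "
from bench import *
import cv2,numpy as np
a=cv2.imread('pics/top0.png').astype(int);b=get_image('top')['color'][:,:,::-1].astype(int)
d=np.abs(a-b).max(2)
for n,(u,v,w,h) in dict(elbow=(175,118,50,45),oil=(440,175,50,40),wrench=(400,230,50,70),blank=(216,205,32,52)).items(): print(n,(d[v:v+h,u:u+w]>40).sum())
job_done()"
```

```text
elbow 0
oil 0
wrench 0
blank 0
the job is handed in; nothing more can be done
```

I lifted the coil block out by its coil, set it on the ledge in front of the left lane, let go, and pushed it under the hood until it dropped off the back. The job was handed in at about 18.4 s of the 54 s.

**Lane:** Before moving, the camera showed a dark sheet just behind the right mouth, so I tried the left lane first. The push stayed at a steady 3 N or so well past the gate position, so I took the left lane as open. I never touched the right lane.

**Last checks:**
- The push force fell to zero where the block should tip in.
- The ledge and the left mouth look empty in the last picture.
- Comparing the first and last top views showed no change at the blank, elbow, bottle or wrench.
- The arm stood clear with no contact force.

**Not confirmed:** I could not see the block resting in the chute. That it lies there is inferred from the force drop and the empty ledge.

**What disagreed or went wrong:**
- The fingertips were about 27 mm higher than the reported tool position, so the first grasp closed on nothing. I lowered the hand and regripped.
- Tilting the wrist mid-push hit joint limits and carried the tips over the block's tail once. I backed off, went lower and finished the push.

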